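# Take the flat candle out of a screw-top lantern

### The job

The orange LED candle in the lantern has gone flat and must come out for new batteries. Unscrew the lantern's glass (anticlockwise seen from above, about one and a quarter turns, without wrenching it off its thread), lift it straight up over the candle and stand it upright on the round jute mat; then take the orange candle off the lantern and stand it upright in the wooden tray. Set both down rather than dropping them, and do not disturb the white candle, the plant, the paperweight or the book.

Things in the scene. Friction and masses are not known exactly. Their poses are not given: they have to be found in the camera images.
- lantern: the lantern's foot, fixed: a wooden disc 108 mm across, 12 high, with a brass pedestal 47 across, flat top 46 above the table. Origin: centre of its underside, z up. Round the pedestal: right-hand thread, 10 mm rise per turn, 2 mm play. The glass comes free after 1.25 turns (1.15 to 1.35), risen about 12 mm; it stays where it is if let go part way. Lift it 110 mm to clear the candle.
- pedestal_top (a point): centre of the flat top of the lantern's brass pedestal, 46 mm above the table, where the orange candle stands. z up.
- glass: the lantern's loose glass, 0.26 to 0.48 kg: clear tube 72 mm across, brass collar below (76 across, opening 50), round brass cap on top for gripping, 48 across, 118 to 150 mm above the origin, with a flat shoulder under it (74 across). Origin: centre of its lower rim; z up. Starts screwed home, rim 12 mm above the table, yaw equal to the lantern's within 0.3 rad.
- cap_grip (a point): point on the glass's axis to hold the cap at: 141 mm above the glass's origin, 9 mm below the cap's top; with the TCP here and the tool pointing down the fingertips stay 4 mm clear of the shoulder.
- candle_orange: the LED pillar candle to take out, orange, 36 mm across, 60 mm high, with a small yellow plastic flame 14 mm high and 11 mm across on top; 0.06 to 0.13 kg. Origin: centre of its underside; z up. Starts standing loose on the pedestal inside the glass, within 3 mm of its middle.
- candle_white: another LED pillar candle, white, same size as the orange one, standing loose on the table; leave alone. Origin: centre of its underside; z up.
- mat: round flat jute mat, fixed, 156 mm across, 4 mm thick. Origin: centre of its underside.
- tray: shallow open wooden tray, fixed, 150 x 150 mm outside, 28 mm high, walls and floor 6 mm thick. Origin: centre of its underside on the table; x and y along its sides.
- plant: small succulent in a white pot, 62 mm across and about 85 mm high, loose; leave alone. Origin: centre of its underside.
- paperweight: egg-shaped clear glass paperweight with a red blob inside, 66 mm across, 90 mm high, loose; leave alone. Origin: centre of its underside.
- book: closed black book lying flat, 124 x 174 x 21 mm, beyond the work; leave alone. Origin: centre of its underside.

How it is judged:
On the way, in this order (a step that is already met when the one before it is completed fails the run):
1. the glass is unscrewed and lifted off the thread (its rim more than 35 mm above the table) (z of glass in the frame of lantern above 0.035 m), for 0.1 s.
2. the glass stands upright on the mat (horizontal distance between glass and mat below 0.04 m and angle between glass's own z axis and vertical below 0.1 rad and height (world z) of glass below 0.01 m and linear speed of glass below 0.03 m/s), for 0.2 s.
At the end, for the whole second after the job is handed in: Both at rest, released and upright (glass 0.1 rad, candle 0.15 rad): the glass on the mat, its centre within 40 mm of the mat's centre; the orange candle on the floor of the tray (all of step 2 and horizontal distance between candle_orange and tray below 0.075 m and angle between candle_orange's own z axis and vertical below 0.15 rad and height (world z) of candle_orange below 0.014 m and linear speed of candle_orange below 0.03 m/s and contact force between the fingers and glass below 0.1 N and contact force between the fingers and candle_orange below 0.1 N); the robot touches nothing.
It fails at once if the glass wrenched against its thread with more than 80 N (contact force between glass and lantern above 80 N).
It fails at once if the glass or the orange candle dropped (moving faster than 0.6 m/s with the robot off it) ((linear speed of glass above 0.6 m/s and contact force between each of the arm, the fingers and glass below 0.01 N) or (linear speed of candle_orange above 0.6 m/s and contact force between each of the arm, the fingers and candle_orange below 0.01 N)).
It fails at once if the white candle, the plant, the paperweight or the book shifted by more than 30 mm (distance of any of candle_white, plant, paperweight, book from where it was at the start of the episode above 0.03 m).
It also fails if it takes over 72 s, if anything falls off the work surface, if the arm or the gripper's body presses on something with over 40 N, if the wrist force passes 120 N, or if a joint passes its speed limit or range.

### The arm

A 6-joint arm with a two-finger parallel gripper is mounted at the origin on the work surface. World frame = base frame: x ahead of the robot, y to its left, z up, the work surface at z = 0. Lengths are in m, angles in rad, forces in N, time in s.
With the tool pointing down it reaches from about 0.35 to 0.975 m from the base axis. Payload 4.9 kg.
Tool frame: the origin (TCP) lies between the finger pads, 19 mm behind the fingertips; this is the grasp point; z points along the fingers, y is the line along which they close (so a half turn about z gives the same grasp; the last joint's range is limited). The gripper opens to 85 mm and grips with 20 to 120 N. Pads are 22 mm wide; open, the fingers measure 114 mm over their backs; the gripper's body (76 mm by 85 mm) begins 54 mm behind the grasp point. The pads swing forward as they close: fully open they stand 13 mm farther back than shut.
Start: joints at [-1.468, 0.053, 1.613, -0, 1.476, -0.119], TCP at [0.137, -0.61, 0.25] pointing down, gripper open.
Joint ranges: [-3.01, 3.01], [-1.01, 2.22], [0.06, 2.58], [-1.02, 4.17], [0.09, 2.62], [-3.14, 3.14]. Speed limits (rad/s): [2.57, 2.57, 3.14, 3.14, 3.14, 3.14].

### API

Orientations are given as a rotation vector (axis times angle).
In Python, from station import ctrl gives the robot as it stands.
- The arm moves only by the shell command python3 jog.py 'ROWS' [FORCE]. ROWS is rows parted by semicolons, their numbers by spaces, 1 to 20 of them, each of 7 numbers: the finger opening in m, then dx, dy, dz in m, then a rotation vector rx, ry, rz in rad; each row is the pose to reach, as a shift and turn from the pose commanded when the command began, along the tool's axes at that moment; what a row does not reach only later rows make up. A row lasts 1/12 s, in which the tool goes at most 0.0417 m and 0.125 rad, less where a joint would pass 70% of its speed; a pose out of reach is approached as far as the arm can. The fingers move at their own pace and stop on an object; FORCE is the grip in N (left out, the last holds). Time passes only in rows, so rows that do not move let the fingers close. It prints the time, the measured TCP pose, the force, the opening and the grip force at its end.
- ctrl.get_obs(): the state, without advancing time (a new reading comes with each control period).
- ctrl.get_image(name): name is "scene" or "side" or "wrist"; returns the picture (480x640x3 uint8, red, green, blue); there is no depth.
- ctrl.camera_params(name): a dict with "fx", "fy", "cx", "cy" (pixels), "k1" (the pictures are not rectified: a ray, as slopes to the right and down, at radius r is drawn at 1 + k1 r^2 times it, then the intrinsics apply), "T" (4x4, takes a point from camera to world coordinates); the wrist camera has in their place "tool_from_camera" (4x4, takes a point from camera to tool coordinates, whose origin is the TCP and whose axes are the flange's). Camera axes: x right, y down, z forward; pixel columns grow to the right and rows downward; lengths in m; the calibration is good to about 2 mm. A picture is of the moment at which its call begins: read the wrist's pose just before it. camera_params takes no time and is no camera call.
- ctrl.finish_job(): hands the job in; it is judged then, once.
The state is a dict: "t": time; "q": joint angles; "dq": joint speeds; "effort": joint torques, N m; "tool_pos": TCP position; "tool_rot": TCP orientation; "contact_force": force on the tool from outside, world axes, zero at the start; "wrist_torque": the same for the moment, N m; "opening": finger opening in m; "grip_force": force on a finger pad.
Only numpy, scipy, OpenCV 4.12 (cv2) and the standard library are available. Lean on these libraries where they do the work, as an engineer would, in place of code of your own. Each camera call takes 0.05 s, during which the arm holds its last target. There are 200 camera calls.

## Working session

There is one attempt and no reset: what is moved stays moved. The work goes in short steps, Python scripts to look and compute and a shell command to move; the robot and the scene stay as the last step left them, time stands still between calls to the robot, and variables do not carry over. Pictures are saved under pics/ and viewed, at most 10 in all, crops included, and the job is handed in when it is done.

```bash
ls; mkdir -p pics
python3 - <<'E'
from station import ctrl
import cv2,numpy as np
np.set_printoptions(precision=4,suppress=True)
o=ctrl.get_obs();print(o)
for n in("scene","side","wrist"):
    print(n,ctrl.camera_params(n))
    cv2.imwrite(f"pics/{n}0.png",ctrl.get_image(n)[:,:,::-1])
E
```

```text
jog.py
pics
station.py
{'t': 0.0, 'q': array([-1.468 ,  0.0534,  1.6143,  0.    ,  1.476 , -0.119 ]), 'dq': array([ 0.0007, -0.0011, -0.0007,  0.0004,  0.0006,  0.0011]), 'effort': array([  0.0008, -39.3676, -37.0181,  -0.0001,   0.007 ,   0.    ]), 'tool_pos': array([ 0.1374, -0.6091,  0.2487]), 'tool_rot': array([-3.1202, -0.3474, -0.    ]), 'contact_force': array([ 0.3704, -0.1195, -0.0605]), 'wrist_torque': array([ 0.0069, -0.0069,  0.0072]), 'grip_force': 0.0, 'opening': 0.08547316850020512}
scene {'fx': 548.1981998046999, 'fy': 548.1981998046999, 'cx': 331.59484126662323, 'cy': 241.020327514263, 'k1': -0.16538738589715987, 'T': array([[-0.6817,  0.4197, -0.5993,  1.2919],
       [ 0.7316,  0.3866, -0.5615,  0.6349],
       [-0.004 , -0.8212, -0.5706,  0.7625],
       [ 0.    ,  0.    ,  0.    ,  1.    ]])}
side {'fx': 459.26796670251053, 'fy': 459.26796670251053, 'cx': 322.9817541889533, 'cy': 239.58463096151672, 'k1': -0.09706583615666067, 'T': array([[-0.9964, -0.026 ,  0.0813,  0.5419],
       [-0.083 ,  0.518 , -0.8513,  0.6875],
       [-0.0199, -0.855 , -0.5183,  0.5368],
       [ 0.    ,  0.    ,  0.    ,  1.    ]])}
wrist {'fx': 375.7636598736252, 'fy': 375.7636598736252, 'cx': 314.43085974121186, 'cy': 238.68571019174038, 'k1': -0.0662538016074883, 'tool_from_camera': array([[ 0.0008, -0.9584, -0.2855,  0.074 ],
       [ 1.    ,  0.001 , -0.0006, -0.0001],
       [ 0.0009, -0.2854,  0.9584, -0.1242],
       [ 0.    ,  0.    ,  0.    ,  1.    ]])}
```

View pics/scene0.png

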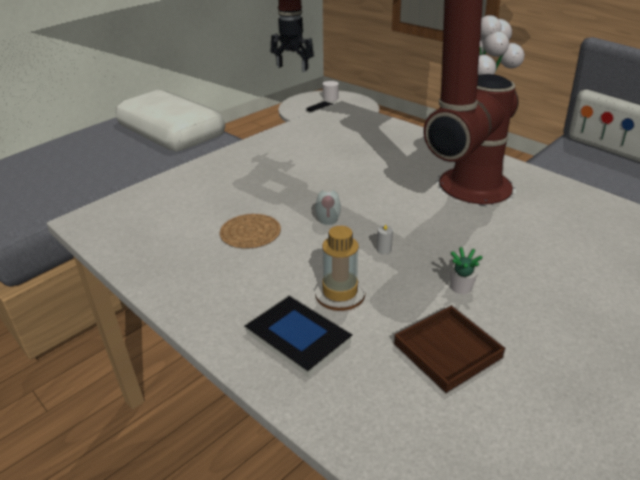

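View pics/side0.png

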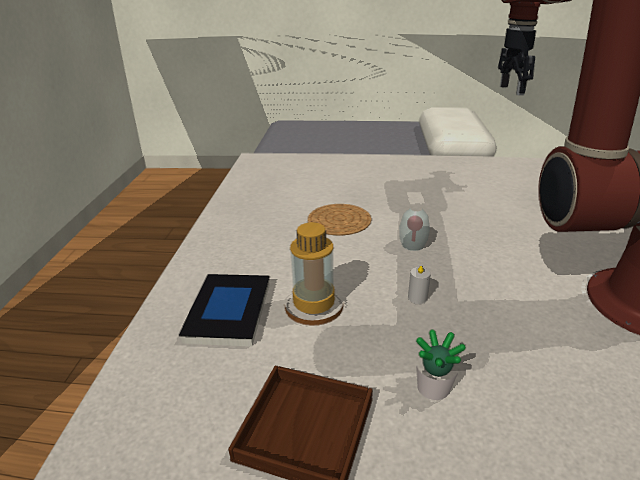

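The scene view has the lantern cap top at about (341,233), the mat at (250,230), the tray at (449,347), the paperweight at (328,206), the white candle at (385,240) and the plant at (463,270). The side view has the cap at (311,230), the mat at (340,219) and the tray at (303,425). I'll zoom in for precision.

```bash
cat > h.py <<'E'
import numpy as np,cv2
from scipy.spatial.transform import Rotation as R
from station import ctrl
np.set_printoptions(precision=4,suppress=True)
def cam(n,obs=None):
    p=dict(ctrl.camera_params(n))
    if n=="wrist":
        o=obs or ctrl.get_obs();T=np.eye(4);T[:3,:3]=R.from_rotvec(o["tool_rot"]).as_matrix();T[:3,3]=o["tool_pos"]
        p["T"]=T@p["tool_from_camera"]
    p["K"]=np.array([[p["fx"],0,p["cx"]],[0,p["fy"],p["cy"]],[0,0,1]]);p["d"]=np.array([p["k1"],0,0,0.])
    return p
def ray(p,uv):
    x=cv2.undistortPoints(np.array([[uv]],float),p["K"],p["d"])[0,0]
    v=p["T"][:3,:3]@[x[0],x[1],1];return p["T"][:3,3],v/np.linalg.norm(v)
def onz(p,uv,z):
    c,v=ray(p,uv);return c+v*(z-c[2])/v[2]
def tri(*pu):
    A=0;b=0;rs=[ray(p,u) for p,u in pu]
    for c,v in rs:
        M=np.eye(3)-np.outer(v,v);A=A+M;b=b+M@c
    x=np.linalg.solve(A,b);return x,[np.linalg.norm(np.cross(x-c,v)) for c,v in rs]
def proj(p,X):
    Ti=np.linalg.inv(p["T"]);q=cv2.projectPoints(np.array(X,float).reshape(-1,3),cv2.Rodrigues(Ti[:3,:3])[0],Ti[:3,3],p["K"],p["d"])[0][:,0];return q
E
python3 - <<'E'
from h import *
S,D=cam("scene"),cam("side")
for n,a,b in(("captop",(341,233),(311,228)),("mat",(250,230.5),(340,219)),("tray",(449.5,347),(303,424)),("white top",(385.5,229),(420,270)),("paperw",(328,206),(415,228)),("plant",(463,270),(439,360))):
    print(n,*tri((S,a),(D,b)))
print(onz(S,(250,230.5),.004),onz(D,(340,219),.004))
a=cv2.imread("pics/scene0.png")[215:315,285:405];b=cv2.imread("pics/side0.png")[215:330,265:365]
f=lambda i,s:cv2.resize(i,None,fx=s,fy=s,interpolation=cv2.INTER_CUBIC)
a=f(a,3.4);b=f(b,3.4);c=np.zeros((400,760,3),np.uint8);c[:a.shape[0],:a.shape[1]]=a;c[:b.shape[0],410:410+b.shape[1]]=b[:400]
cv2.imwrite("pics/z1.png",c)
E
```

```text
captop [0.6241 0.0343 0.1594] [np.float64(0.0013634779924339465), np.float64(0.0013634779924339452)]
mat [ 0.5929 -0.3029 -0.0047] [np.float64(0.0008524379437092302), np.float64(0.0008524379437092808)]
tray [0.6111 0.3019 0.0129] [np.float64(0.0006972269284950593), np.float64(0.0006972269284951644)]
white top [0.4336 0.0022 0.0605] [np.float64(0.000406116487502546), np.float64(0.00040611648750256115)]
paperw [ 0.4237 -0.1905  0.0384] [np.float64(0.00046225913559744074), np.float64(0.00046225913559752065)]
plant [0.4243 0.2085 0.0448] [np.float64(0.0020699916986717517), np.float64(0.0020699916986717786)]
[ 0.6    -0.2935  0.004 ] [ 0.5923 -0.2853  0.004 ]
```

View pics/z1.png

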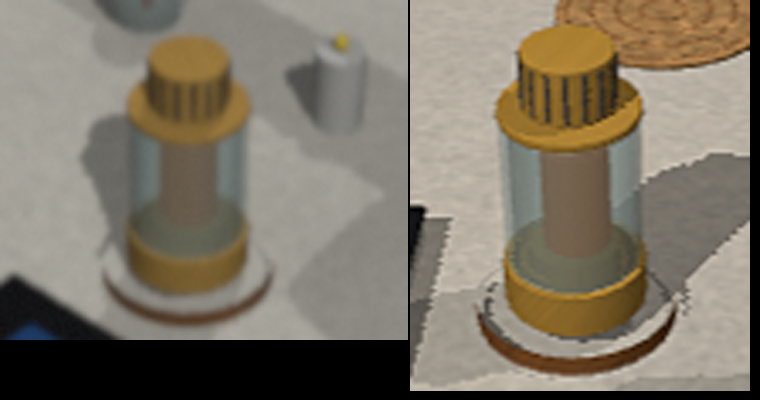

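Zoomed, the cap top is at (340.6,232.9) in the scene view and (311.5,229) in the side view. That puts the axis near (0.624, 0.034), which is consistent with a 162 mm cap top. Next I'll fly above it with joint 6 wound to its positive end, so unscrewing has the most range.

```bash
R=".085 .616 -.52 -.05 0 0 1.6"; python3 jog.py '.085 .616 -.52 -.05 0 0 1.6;.085 .616 -.52 -.05 0 0 1.6;.085 .616 -.52 -.05 0 0 1.6;.085 .616 -.52 -.05 0 0 1.6;.085 .616 -.52 -.05 0 0 1.6;.085 .616 -.52 -.05 0 0 1.6;.085 .616 -.52 -.05 0 0 1.6;.085 .616 -.52 -.05 0 0 1.6;.085 .616 -.52 -.05 0 0 1.6;.085 .616 -.52 -.05 0 0 1.6;.085 .616 -.52 -.05 0 0 1.6;.085 .616 -.52 -.05 0 0 1.6;.085 .616 -.52 -.05 0 0 1.6;.085 .616 -.52 -.05 0 0 1.6;.085 .616 -.52 -.05 0 0 1.6;.085 .616 -.52 -.05 0 0 1.6;.085 .616 -.52 -.05 0 0 1.6;.085 .616 -.52 -.05 0 0 1.6;.085 .616 -.52 -.05 0 0 1.6'
python3 - <<'E'
from h import *
import pickle
o=ctrl.get_obs();i=ctrl.get_image("wrist");pickle.dump(o,open("w1.pkl","wb"));cv2.imwrite("pics/w1.png",i[:,:,::-1])
print(o["t"],o["q"],o["tool_pos"],o["tool_rot"],o["dq"])
print(proj(cam("wrist",o),[[.624,.034,.162],[.593,-.29,.004],[.61,.30,.006]]))
E
```

```text
t: 1.73
tool_pos: [0.59, -0.0111, 0.2962]
tool_rot: [2.425, -1.997, -0.0]
contact_force: [-0.3, -1.0, -0.2]
opening: 0.0847
grip_force: 0.0
1.7333 [-0.1449 -0.053   1.642  -0.0001  1.5529  2.8037] [ 0.59   -0.0111  0.2962] [ 2.4249 -1.9969 -0.0003] [ 0.769   0.6672 -0.686  -0.0046  0.0093  0.7671]
[[259.5164 281.2238]
 [368.3167 -85.7767]
 [256.9547 414.3637]]
```

View pics/w1.png

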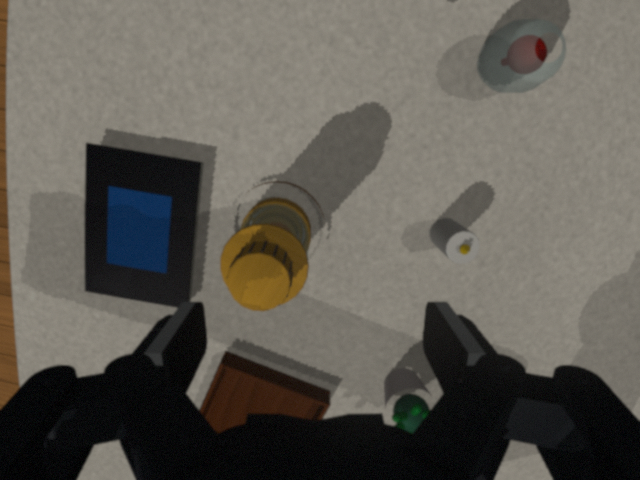

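The wrist view has the cap top centred at about (260,280), against a predicted (259.5,281), so the estimate holds. I'll let the arm settle and look again from this second place.

```bash
python3 jog.py '.085 0 0 0 0 0 0;.085 0 0 0 0 0 0;.085 0 0 0 0 0 0'
cat >> h.py <<'E'
def capseg(i):  # brass blob
    h=cv2.cvtColor(i,cv2.COLOR_RGB2HSV);return cv2.inRange(h,(15,150,90),(28,255,255))
E
python3 - <<'E'
from h import *
import pickle
o=ctrl.get_obs();i=ctrl.get_image("wrist");pickle.dump(o,open("w2.pkl","wb"));cv2.imwrite("pics/w2.png",i[:,:,::-1])
print(o["t"],o["q"],o["tool_pos"],o["tool_rot"],o["dq"])
print(proj(cam("wrist",o),[[.624,.034,.162]]))
E
```

```text
t: 2.03
tool_pos: [0.5887, -0.0138, 0.296]
tool_rot: [2.423, -1.998, -0.001]
contact_force: [-0.5, 0.7, 0.4]
opening: 0.0846
grip_force: 0.0
2.0333 [-0.1496 -0.0553  1.6447 -0.0004  1.5531  2.8   ] [ 0.5887 -0.0138  0.296 ] [ 2.4235 -1.9978 -0.0008] [-0.0178 -0.0125  0.0057  0.0009  0.0002 -0.0003]
[[257.2501 284.3967]]
```

View pics/w2.png

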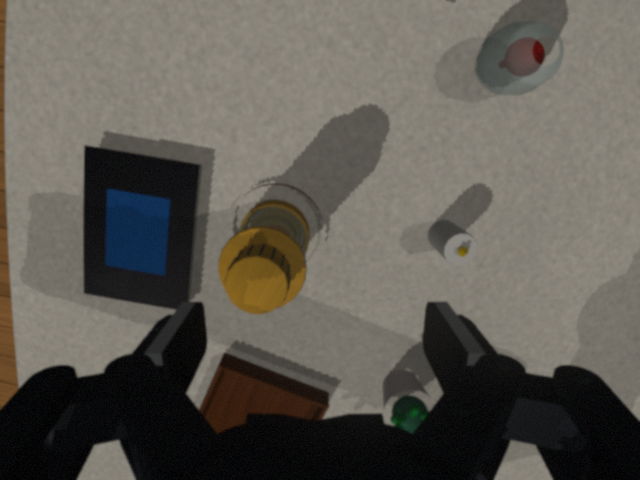

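The cap top is at (257.5,285), against a predicted (257.3,284.4), so (0.624, 0.034, 0.162) is confirmed from three views. I'll move above it and descend to cap_grip.

```bash
python3 jog.py '.085 -.040 -.044 0 0 0 0;.085 -.040 -.044 0 0 0 0;.085 -.040 -.044 .04 0 0 0;.085 -.040 -.044 .08 0 0 0;.085 -.040 -.044 .115 0 0 0;.085 -.040 -.044 .142 0 0 0;.085 -.040 -.044 .143 0 0 0'; python3 jog.py '.04 0 0 0 0 0 0;.04 0 0 0 0 0 0;.04 0 0 0 0 0 0;.04 0 0 0 0 0 0;.04 0 0 0 0 0 0;.04 0 0 0 0 0 0;.04 0 0 0 0 0 0;.04 0 0 0 0 0 0' 60
```

```text
t: 2.67
tool_pos: [0.6198, 0.0333, 0.1457]
tool_rot: [2.417, -1.995, -0.016]
contact_force: [-0.7, 0.7, -1.4]
opening: 0.0848
grip_force: 0.0
t: 3.33
tool_pos: [0.6265, 0.0341, 0.1575]
tool_rot: [-2.423, 1.996, -0.007]
contact_force: [-2.8, -1.2, 6.8]
opening: 0.0464
grip_force: 61.7
```

```bash
python3 jog.py '.04 0 0 -.003 0 0 0;.04 0 0 -.003 0 0 0;.04 0 0 -.003 0 0 0'; python3 -c "
from h import *;o=ctrl.get_obs();print(o['q'],o['wrist_torque'])"
```

```text
t: 3.58
tool_pos: [0.6254, 0.0345, 0.1576]
tool_rot: [-2.424, 1.997, -0.002]
contact_force: [-0.4, -0.0, 2.7]
opening: 0.0463
grip_force: 63.5
[-0.0637  0.1262  1.6928  0.0001  1.3206  2.8852] [-0.007   0.0092  0.0295]
```

```bash
python3 jog.py '.04 0 0 -.0004 0 0 -.25;.04 0 0 -.0004 0 0 -.25;.04 0 0 -.0008 0 0 -.5;.04 0 0 -.0008 0 0 -.5;.04 0 0 -.0012 0 0 -.75;.04 0 0 -.0012 0 0 -.75;.04 0 0 -.0016 0 0 -1;.04 0 0 -.0016 0 0 -1'; python3 -c "
from h import *;o=ctrl.get_obs();print(o['q'],o['wrist_torque'])"
```

```text
t: 4.25
tool_pos: [0.6251, 0.0347, 0.1579]
tool_rot: [-3.087, 0.581, -0.001]
contact_force: [1.7, 1.2, -1.1]
opening: 0.0463
grip_force: 63.0
[-0.0636  0.1258  1.6926  0.0007  1.3222  1.8792] [ 0.2605 -0.3296 -0.0239]
```

```bash
python3 jog.py '.04 0 0 -.0004 0 0 -.25;.04 0 0 -.0004 0 0 -.25;.04 0 0 -.0008 0 0 -.5;.04 0 0 -.0008 0 0 -.5;.04 0 0 -.0012 0 0 -.75;.04 0 0 -.0012 0 0 -.75;.04 0 0 -.0016 0 0 -1;.04 0 0 -.0016 0 0 -1;.04 0 0 -.002 0 0 -1.25;.04 0 0 -.002 0 0 -1.25;.04 0 0 -.0024 0 0 -1.5;.04 0 0 -.0024 0 0 -1.5;.04 0 0 -.0028 0 0 -1.75;.04 0 0 -.0028 0 0 -1.75;.04 0 0 -.0032 0 0 -2;.04 0 0 -.0032 0 0 -2'; python3 -c "
from h import *;o=ctrl.get_obs();print(o['q'],o['wrist_torque'])"
```

```text
t: 5.58
tool_pos: [0.6233, 0.0353, 0.1609]
tool_rot: [-2.154, -2.281, 0.003]
contact_force: [-4.7, 1.4, 2.2]
opening: 0.0464
grip_force: 63.5
[-0.0632  0.1225  1.6911  0.0015  1.3328 -0.1206] [ 0.3882  1.3225 -0.1021]
```

```bash
python3 jog.py '.04 0 0 -.0004 0 0 -.25;.04 0 0 -.0004 0 0 -.25;.04 0 0 -.0008 0 0 -.5;.04 0 0 -.0008 0 0 -.5;.04 0 0 -.0012 0 0 -.75;.04 0 0 -.0012 0 0 -.75;.04 0 0 -.0016 0 0 -1;.04 0 0 -.0016 0 0 -1;.04 0 0 -.002 0 0 -1.25;.04 0 0 -.002 0 0 -1.25;.04 0 0 -.0024 0 0 -1.5;.04 0 0 -.0024 0 0 -1.5;.04 0 0 -.0028 0 0 -1.75;.04 0 0 -.0028 0 0 -1.75;.04 0 0 -.0032 0 0 -2;.04 0 0 -.0032 0 0 -2;.04 0 0 -.0036 0 0 -2.25;.04 0 0 -.0036 0 0 -2.25;.04 0 0 -.004 0 0 -2.5;.04 0 0 -.004 0 0 -2.5'; python3 -c "
from h import *;o=ctrl.get_obs();print(o['q'],o['wrist_torque'])"
```

```text
t: 7.25
tool_pos: [0.6248, 0.034, 0.1651]
tool_rot: [1.487, -2.767, 0.002]
contact_force: [0.1, -1.3, -0.4]
opening: 0.0462
grip_force: 63.2
[-0.064   0.119   1.6875 -0.0012  1.3349 -2.6208] [-0.3157 -0.1047 -0.1062]
```

5.5 rad done, with a 7.5 mm rise and low forces. I'll release, wind back and regrip.

```bash
python3 jog.py '.075 0 0 0 0 0 0;.075 0 0 0 0 0 0;.075 0 0 0 0 0 0;.075 0 0 0 0 0 0;.075 0 0 0 0 0 1.5;.075 0 0 0 0 0 1.5;.075 0 0 0 0 0 1.5;.075 0 0 0 0 0 1.5;.075 0 0 0 0 0 1.5;.075 0 0 0 0 0 1.5;.075 0 0 0 0 0 1.5;.075 0 0 0 0 0 1.5;.075 0 0 0 0 0 1.5;.075 0 0 0 0 0 1.5;.075 0 0 0 0 0 1.5;.075 0 0 0 0 0 1.5'; python3 jog.py '.075 0 0 0 0 0 1.5;.075 0 0 0 0 0 1.5;.075 0 0 0 0 0 1.5;.075 0 0 0 0 0 1.5;.075 0 0 0 0 0 1.5;.075 0 0 0 0 0 1.5;.075 0 0 0 0 0 1.5;.075 0 0 0 0 0 1.5;.075 0 0 0 0 0 1.5;.075 0 0 0 0 0 1.5;.075 0 0 0 0 0 1.5;.075 0 0 0 0 0 1.5;.04 0 0 0 0 0 1.5;.04 0 0 0 0 0 1.5;.04 0 0 0 0 0 1.5;.04 0 0 0 0 0 1.5;.04 0 0 0 0 0 1.5;.04 0 0 0 0 0 1.5' 60;  python3 -c "
from h import *;o=ctrl.get_obs();print(o['q'],o['wrist_torque'])"
```

```text
t: 8.58
tool_pos: [0.6249, 0.0345, 0.1654]
tool_rot: [0.819, 3.033, 0.0]
contact_force: [-0.2, 1.3, 0.7]
opening: 0.075
grip_force: 0.0
t: 10.08
tool_pos: [0.6253, 0.0344, 0.1657]
tool_rot: [2.659, 1.671, 0.002]
contact_force: [1.1, -0.2, 1.7]
opening: 0.0466
grip_force: 61.4
[-0.0638  0.1187  1.6868 -0.0002  1.3345  0.3846] [-0.1224 -0.3386 -0.0406]
```

```bash
python3 jog.py '.04 0 0 -.0004 0 0 -.25;.04 0 0 -.0004 0 0 -.25;.04 0 0 -.0008 0 0 -.5;.04 0 0 -.0008 0 0 -.5;.04 0 0 -.0012 0 0 -.75;.04 0 0 -.0012 0 0 -.75;.04 0 0 -.0016 0 0 -1;.04 0 0 -.0016 0 0 -1;.04 0 0 -.002 0 0 -1.25;.04 0 0 -.002 0 0 -1.25;.04 0 0 -.0024 0 0 -1.5;.04 0 0 -.0024 0 0 -1.5;.04 0 0 -.0028 0 0 -1.75;.04 0 0 -.0028 0 0 -1.75;.04 0 0 -.0032 0 0 -2;.04 0 0 -.0032 0 0 -2;.04 0 0 -.0036 0 0 -2.25;.04 0 0 -.0036 0 0 -2.25;.04 0 0 -.004 0 0 -2.5;.04 0 0 -.004 0 0 -2.5'; python3 jog.py '.04 0 0 -.0005 0 0 -.25;.04 0 0 -.0005 0 0 -.25;.04 0 0 -.001 0 0 -.5;.04 0 0 -.001 0 0 -.5' ; python3 jog.py '.04 0 0 -.001 0 0 0;.04 0 0 -.002 0 0 0;.04 0 0 -.003 0 0 0;.04 0 0 -.004 0 0 0';python3 -c "
from h import *;o=ctrl.get_obs();print(o['q'],o['wrist_torque'])"
```

```text
t: 11.75
tool_pos: [0.6246, 0.0361, 0.1695]
tool_rot: [-0.756, 3.049, 0.007]
contact_force: [-0.7, 5.0, 4.1]
opening: 0.0463
grip_force: 62.0
t: 12.08
tool_pos: [0.6237, 0.036, 0.1702]
tool_rot: [1.487, -2.766, -0.008]
contact_force: [-3.1, 3.2, 4.0]
opening: 0.046
grip_force: 61.8
t: 12.42
tool_pos: [0.624, 0.0345, 0.1729]
tool_rot: [1.475, -2.771, -0.002]
contact_force: [-0.1, 0.9, -4.9]
opening: 0.0462
grip_force: 61.9
[-0.0638  0.1115  1.6821  0.0001  1.3505 -2.6131] [ 0.1918  0.0729 -0.0029]
```

```bash
python3 jog.py '.04 0 0 -.002 0 0 0;.04 0 0 -.004 0 0 0;.04 0 0 -.006 0 0 0;.04 0 0 -.008 0 0 0;.04 0 0 -.008 0 0 0'
```

```text
t: 12.83
tool_pos: [0.6248, 0.0346, 0.1829]
tool_rot: [-1.478, 2.772, 0.0]
contact_force: [-1.5, 1.5, -2.3]
opening: 0.0463
grip_force: 62.0
```

```bash
python3 jog.py '.04 0 0 -.015 0 0 0;.04 0 0 -.035 0 0 0;.04 0 0 -.06 0 0 0;.04 0 0 -.085 0 0 0;.04 0 0 -.105 0 0 0;.04 0 0 -.115 0 0 0;.04 0 0 -.115 0 0 0'
python3 - <<'E'
from h import *
S,D=cam("scene"),cam("side");res={}
for n,p,(x0,x1,y0,y1) in(("scene",S,(215,285,210,252)),("side",D,(305,375,200,238))):
    i=cv2.imread(f"pics/{n}0.png");h=cv2.cvtColor(i,cv2.COLOR_BGR2HSV);m=np.zeros(h.shape[:2],np.uint8)
    m[y0:y1,x0:x1]=cv2.inRange(h,(5,70,60),(20,255,255))[y0:y1,x0:x1]
    if n=="side": m[:,:335][225:,:]=0
    c=max(cv2.findContours(m,0,1)[0],key=cv2.contourArea);hull=cv2.convexHull(c)[:,0]
    W=np.array([onz(p,q,.004)[:2] for q in hull]);(cx,cy),r=cv2.minEnclosingCircle(W.astype(np.float32));print(n,cx,cy,r)
o=ctrl.get_obs();print(o["tool_pos"],o["q"],o["tool_rot"],o["contact_force"])
a=np.array([.595,-.29])
Rm=R.from_rotvec(o["tool_rot"]).as_matrix();print(Rm.T@(np.r_[a,o["tool_pos"][2]]-o["tool_pos"]),Rm)
cv2.imwrite("pics/s2.png",ctrl.get_image("side")[:,:,::-1])
E
```

```text
t: 13.42
tool_pos: [0.6265, 0.0341, 0.3025]
tool_rot: [-1.475, 2.766, -0.008]
contact_force: [0.6, 0.9, -2.4]
opening: 0.0464
grip_force: 62.6
scene 0.5987322330474854 -0.2964974641799927 0.07777053117752075
side 0.5990299582481384 -0.28982487320899963 0.08206263184547424
[0.6265 0.0341 0.3025] [-0.0639  0.0277  1.5518 -0.0006  1.5538 -2.6147] [-1.4753  2.7659 -0.0076] [ 0.647   0.8529 -2.3768]
[ 0.2867 -0.1544  0.0001] [[-0.557  -0.8305  0.0083]
 [-0.8305  0.557  -0.0011]
 [-0.0037 -0.0075 -1.    ]]
```

View pics/s2.png

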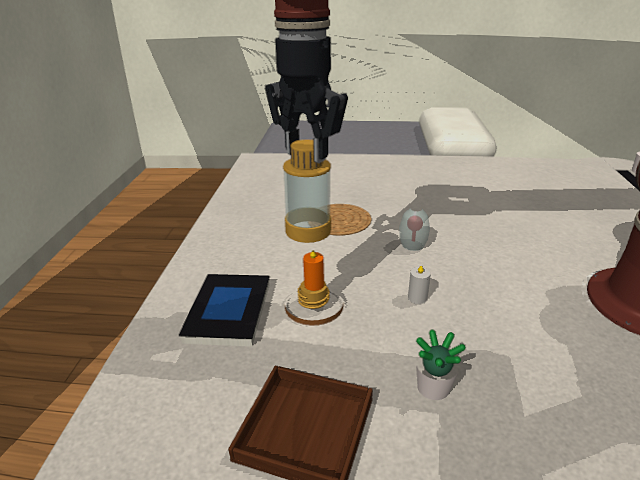

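The side view has the glass hanging clear at (307,195) and the orange candle standing on its pedestal at (313,280). The mat is at (0.599,-0.294) with radius about 78 mm, which matches. I'll carry the glass over.

```bash
python3 jog.py '.04 .02 -.011 0 0 0 .1;.04 .05 -.028 0 0 0 .2;.04 .085 -.048 0 0 0 .3;.04 .12 -.067 0 0 0 .4;.04 .155 -.087 0 0 0 .5;.04 .19 -.107 0 0 0 .6;.04 .225 -.126 0 0 0 .7;.04 .255 -.143 0 0 0 .8;.04 .277 -.155 0 0 0 .9;.04 .287 -.161 0 0 0 1;.04 .287 -.161 0 0 0 1;.04 .287 -.161 0 0 0 1'; python3 -c "
from h import *;o=ctrl.get_obs();print(o['q'],o['wrist_torque'])
cv2.imwrite('pics/w3.png',ctrl.get_image('wrist')[:,:,::-1])
print(proj(cam('wrist',o),[[.599,-.294,.004]]))"
```

```text
t: 14.47
tool_pos: [0.5978, -0.2937, 0.2947]
tool_rot: [-0.03, -3.138, -0.004]
contact_force: [0.4, -0.4, -2.8]
opening: 0.0462
grip_force: 62.7
[-0.5684  0.1286  1.4581  0.0004  1.5588 -2.1199] [ 0.0477 -0.005  -0.0183]
[[312.8761 195.6644]]
```

```bash
python3 jog.py '.04 0 0 .015 0 0 0;.04 0 0 .04 0 0 0;.04 0 0 .065 0 0 0;.04 0 0 .09 0 0 0;.04 0 0 .11 0 0 0;.04 0 0 .125 0 0 0;.04 0 0 .133 0 0 0;.04 0 0 .136 0 0 0;.04 0 0 .138 0 0 0;.04 0 0 .138 0 0 0'
```

```text
t: 15.35
tool_pos: [0.5993, -0.2937, 0.1602]
tool_rot: [0.03, 3.14, -0.001]
contact_force: [0.3, -0.4, -3.5]
opening: 0.046
grip_force: 62.8
```

```bash
python3 jog.py '.04 0 0 .002 0 0 0;.04 0 0 .004 0 0 0;.04 0 0 .006 0 0 0;.04 0 0 .008 0 0 0;.04 0 0 .0095 0 0 0;.04 0 0 .011 0 0 0;.04 0 0 .011 0 0 0'
```

```text
t: 15.93
tool_pos: [0.5995, -0.294, 0.1504]
tool_rot: [0.031, 3.139, -0.001]
contact_force: [-1.6, 1.5, 4.3]
opening: 0.0464
grip_force: 63.4
```

Contact shows at the expected height. I'll release and go up.

```bash
python3 jog.py '.055 0 0 0 0 0 0;.065 0 0 0 0 0 0;.085 0 0 0 0 0 0;.085 0 0 0 0 0 0;.085 0 0 0 0 0 0;.085 0 0 0 0 0 0;.085 0 0 -.02 0 0 0;.085 0 0 -.06 0 0 0;.085 0 0 -.1 0 0 0;.085 0 0 -.13 0 0 0;.085 0 0 -.13 0 0 0;.085 0 0 -.13 0 0 0'
python3 - <<'E'
from h import *
o=ctrl.get_obs();print(o["q"],o["tool_pos"],o["tool_rot"])
s,d=ctrl.get_image("scene"),ctrl.get_image("side")
cv2.imwrite("pics/s3.png",np.hstack([cv2.resize(s,(400,300)),cv2.resize(d,(400,300))])[:,:,::-1])
S,D=cam("scene"),cam("side");r={}
for n,i in(("s",s),("d",d)):
    h=cv2.cvtColor(i,cv2.COLOR_RGB2HSV);m=cv2.inRange(h,(3,200,150),(14,255,255));m[:200]=0
    k,l,st,c=cv2.connectedComponentsWithStats(m);j=1+np.argmax(st[1:,4]);print(st[j],c[j]);r[n]=c[j]
print(tri((S,r["s"]),(D,r["d"])),onz(S,r["s"],.076),onz(D,r["d"],.076))
E
```

```text
t: 16.93
tool_pos: [0.5998, -0.2943, 0.282]
tool_rot: [0.031, 3.136, -0.005]
contact_force: [0.1, -0.7, -0.7]
opening: 0.085
grip_force: 0.0
[-0.5674  0.1325  1.4747 -0.      1.528  -2.1184] [ 0.5998 -0.2943  0.282 ] [ 0.031   3.136  -0.0053]
[341 258   5  13  28] [342.3571 263.9643]
[304 253  19  38 427] [310.7916 270.7237]
(array([0.6252, 0.0409, 0.0822]), [np.float64(0.002364546683252204), np.float64(0.0023645466832522377)]) [0.6167 0.0324 0.076 ] [0.6267 0.036  0.076 ]
```

View pics/s3.png

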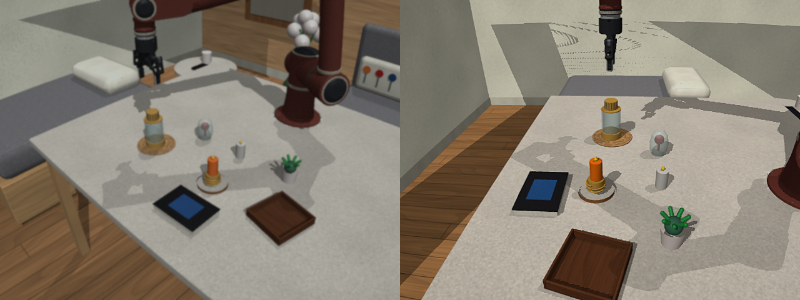

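Both views have the glass upright on the mat (side crop at about (611,118)) and the other objects undisturbed. Now I'll move over the orange candle.

```bash
python3 jog.py '.085 -.018 .33 0 0 0 0;.085 -.018 .33 0 0 0 0;.085 -.018 .33 0 0 0 0;.085 -.018 .33 0 0 0 0;.085 -.018 .33 0 0 0 0;.085 -.018 .33 0 0 0 0;.085 -.018 .33 0 0 0 0;.085 -.018 .33 0 0 0 0;.085 -.018 .33 0 0 0 0;.085 -.018 .33 0 0 0 0;.085 -.018 .33 0 0 0 0;.085 -.018 .33 0 0 0 0'
python3 - <<'E'
from h import *
o=ctrl.get_obs();i=ctrl.get_image("wrist");cv2.imwrite("pics/w4.png",i[:,:,::-1])
print(o["q"],o["tool_pos"],o["tool_rot"])
p=cam("wrist",o)
h=cv2.cvtColor(i,cv2.COLOR_RGB2HSV)
for lo,hi in(((3,200,100),(14,255,255)),((20,180,120),(32,255,255))):
    k,l,st,c=cv2.connectedComponentsWithStats(cv2.inRange(h,lo,hi))
    for j in range(1,k):
        if st[j,4]>40:print(st[j],c[j],onz(p,c[j],.106 if lo[0]==3 else .12))
print(proj(p,[[.625,.036,.106],[.625,.036,.12]]))
E
```

```text
t: 18.03
tool_pos: [0.6228, 0.0348, 0.2768]
tool_rot: [-0.033, -3.139, 0.0]
contact_force: [0.3, 0.1, 0.7]
opening: 0.0851
grip_force: 0.0
[-0.0632  0.0367  1.5848 -0.0004  1.5223 -1.6128] [0.6228 0.0348 0.2768] [-0.0332 -3.1392  0.0005]
[ 292  199   43   41 1041] [312.1604 218.6042] [0.6219 0.0337 0.106 ]
[[315.1176 222.2856]
 [315.1595 226.6585]]
```

View pics/w4.png

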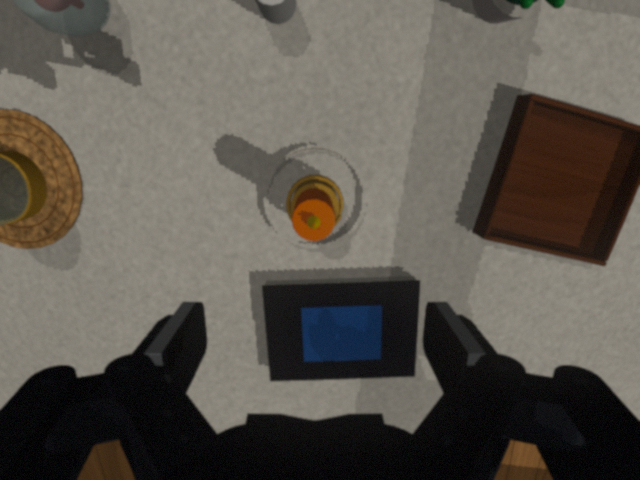

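The candle top is at (313.5,219.5), about (0.6225, 0.035), which is directly under the tool. I'll descend, grip at z≈0.09 and check.

```bash
python3 jog.py '.085 0 0 .035 0 0 0;.085 0 0 .075 0 0 0;.085 0 0 .115 0 0 0;.085 0 0 .15 0 0 0;.085 0 0 .175 0 0 0;.085 0 0 .187 0 0 0;.085 0 0 .187 0 0 0;.06 0 0 .187 0 0 0;.045 0 0 .187 0 0 0;.025 0 0 .187 0 0 0;.025 0 0 .187 0 0 0;.025 0 0 .187 0 0 0;.025 0 0 .187 0 0 0;.025 0 0 .187 0 0 0;.025 0 0 .187 0 0 0;.025 0 0 .187 0 0 0' 30
python3 - <<'E'
from h import *
S,D=cam("scene"),cam("side")
# tray rim corners, read off the first pictures: check of size and centre
print(ctrl.get_obs()["contact_force"])
for u in((449,309),(503,350),(449,387),(395,345)): print(onz(S,u,.028))
for u in((277,368),(373,387),(347,478),(232,446)): print(onz(D,u,.028))
E
```

```text
t: 19.42
tool_pos: [0.6248, 0.0358, 0.0938]
tool_rot: [0.031, 3.138, -0.001]
contact_force: [-0.8, -0.9, 7.4]
opening: 0.0351
grip_force: 30.0
[-0.8201 -0.8943  7.4294]
[0.5357 0.2485 0.028 ]
[0.5643 0.388  0.028 ]
[0.7057 0.3608 0.028 ]
[0.6881 0.2291 0.028 ]
[0.6591 0.2194 0.028 ]
[0.5183 0.2461 0.028 ]
[0.549  0.3855 0.028 ]
[0.694  0.3537 0.028 ]
```

Gripped at 35 mm opening. The tray centre is about (0.613,0.304), with sides of about 145 mm, which checks out. Lift and carry.

```bash
python3 jog.py '.025 0 0 -.01 0 0 0;.025 0 0 -.03 0 0 0;.025 0 0 -.055 0 0 0;.025 0 0 -.07 0 0 0;.025 .002 .02 -.07 0 0 0;.025 .004 .05 -.07 0 0 0;.025 .006 .085 -.07 0 0 0;.025 .008 .12 -.07 0 0 0;.025 .01 .155 -.07 0 0 0;.025 .012 .19 -.07 0 0 0;.025 .014 .225 -.07 0 0 0;.025 .016 .25 -.07 0 0 0;.025 .017 .264 -.07 0 0 0;.025 .017 .268 -.07 0 0 0;.025 .017 .268 -.07 0 0 0;.025 .017 .268 -.07 0 0 0'
python3 - <<'E'
from h import *
o=ctrl.get_obs();s=ctrl.get_image("side");print(o["q"]);w=ctrl.get_image("wrist")
cv2.imwrite("pics/s4.png",np.hstack([cv2.resize(s,(400,300)),cv2.resize(w,(400,300))])[:,:,::-1])
E
```

```text
t: 20.75
tool_pos: [0.6116, 0.3031, 0.1611]
tool_rot: [-0.032, -3.141, 0.001]
contact_force: [-0.3, 0.2, -1.1]
opening: 0.0354
grip_force: 30.3
[ 0.3515  0.2502  1.5454 -0.0007  1.3467 -1.1986]
```

View pics/s4.png

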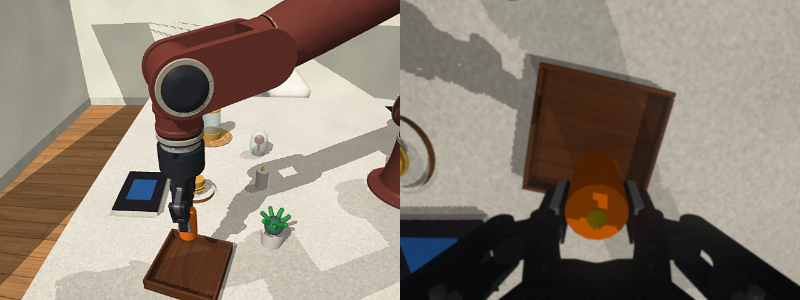

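The candle is held upright at (188,222) in the left half, above the tray. I'll lower it.

```bash
python3 jog.py '.025 0 0 .015 0 0 0;.025 0 0 .04 0 0 0;.025 0 0 .065 0 0 0;.025 0 0 .085 0 0 0;.025 0 0 .095 0 0 0;.025 0 0 .098 0 0 0;.025 0 0 .1 0 0 0;.025 0 0 .102 0 0 0;.025 0 0 .104 0 0 0;.025 0 0 .106 0 0 0;.025 0 0 .108 0 0 0;.025 0 0 .108 0 0 0'
```

```text
t: 21.85
tool_pos: [0.612, 0.3045, 0.0539]
tool_rot: [0.031, 3.14, 0.001]
contact_force: [0.4, 0.3, -1.2]
opening: 0.0355
grip_force: 30.3
```

```bash
python3 jog.py '.025 0 0 .001 0 0 0;.025 0 0 .002 0 0 0;.025 0 0 .003 0 0 0;.025 0 0 .003 0 0 0'
```

```text
t: 22.18
tool_pos: [0.6124, 0.3046, 0.0539]
tool_rot: [0.031, 3.141, 0.0]
contact_force: [-5.3, -2.8, 12.4]
opening: 0.0352
grip_force: 31.6
```

The floor is touched at the expected height. I'll ease off, open and lift.

```bash
python3 jog.py '.025 0 0 -.002 0 0 0;.025 0 0 -.002 0 0 0;.04 0 0 -.002 0 0 0;.045 0 0 -.002 0 0 0;.055 0 0 -.002 0 0 0;.07 0 0 -.002 0 0 0;.07 0 0 -.002 0 0 0;.07 0 0 -.002 0 0 0;.07 0 0 -.03 0 0 0;.07 0 0 -.07 0 0 0;.07 0 0 -.11 0 0 0;.07 0 0 -.15 0 0 0;.07 0 0 -.18 0 0 0;.07 0 0 -.2 0 0 0;.07 0 0 -.2 0 0 0;.07 0 0 -.2 0 0 0'
python3 - <<'E'
from h import *
s=ctrl.get_image("side");w=ctrl.get_image("scene")
cv2.imwrite("pics/s5.png",np.hstack([cv2.resize(s,(400,300)),cv2.resize(w,(400,300))])[:,:,::-1])
E
```

```text
t: 23.52
tool_pos: [0.6122, 0.3046, 0.2521]
tool_rot: [0.031, 3.138, 0.002]
contact_force: [0.2, -0.7, -0.6]
opening: 0.0701
grip_force: 0.0
```

View pics/s5.png

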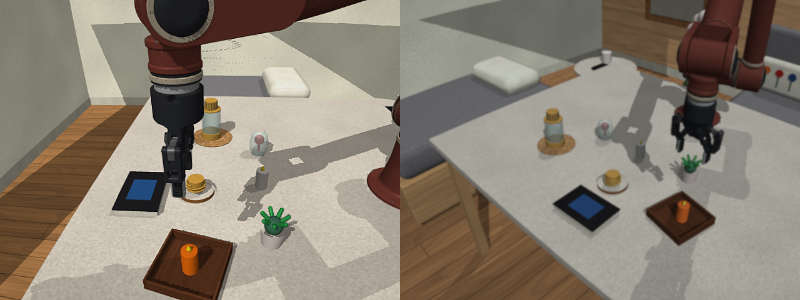

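The candle stands upright in the tray at (189,260) in the left half and (682,211) in the right. The glass is upright on the mat at (211,120) and the rest is untouched.

```bash
python3 -c "
from station import ctrl
print(ctrl.finish_job())"
```

```text
the job is handed in; nothing more can be done
None
```

I handed the job in at about 23.5 s: the last pictures show the glass upright on the mat, the orange candle upright in the tray and everything else in place; the hand-in printed no verdict.

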